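Spin off the winged cap of the empty tape spindle

ROBOT

A 6-joint arm with a two-finger parallel gripper is mounted at the origin on the work surface. World frame = base frame: x ahead of the robot, y to its left, z up, the work surface at z = 0. Lengths are in m, angles in rad, forces in N, time in s.
With the tool pointing down it reaches from about 0.325 to 0.9 m from the base axis. Payload 6.1 kg.
Tool frame: the origin (TCP) lies midway between the tips of the shut fingers; the grasp point (between the pads) lies 19 mm behind it; x points along the fingers, y is the direction in which the jaws open and shut, and the axes are right-handed (so a half turn about x gives the same grasp; the last joint's range is limited). The gripper opens to 85 mm and grips with 20 to 120 N. Pads are 22 mm wide; open, the fingers measure 114 mm over their backs; the gripper's body (76 mm by 85 mm) begins 54 mm behind the grasp point. The pads swing forward as they close: fully open they stand 13 mm farther back than shut.
Start: joints at [-1.376, 0.22, 1.526, -0, 1.395, -0.126], TCP at [0.197, -0.593, 0.231] pointing down, gripper open.
Joint ranges: [-2.98, 2.98], [-0.91, 2.08], [0.09, 2.57], [-1.24, 4.39], [0.2, 2.65], [-2.68, 2.68]. Speed limits (rad/s): [2.57, 2.57, 3.01, 3.14, 3.14, 3.14].

INTERFACE

Orientations are given as [roll, pitch, yaw] about the fixed x, y, z axes, in that order (R = Rz(yaw) Ry(pitch) Rx(roll)).
In Python, from plant import movep, move_l, set_joints, gripper_to, hold, inverse_kinematics, observe, get_image, get_calibration, Unreachable, job_done gives the robot as it stands. Calls block until the motion is done:
- movep(position, orientation): joint-space move of the TCP to a pose.
- move_l(position, feed=0.15, rotation=None, max_force=None): straight line of the TCP; rotation=None keeps the orientation; feed is the mean speed in m/s. With max_force (N) it stops when the force on the tool has changed by that much, and returns True; else False.
- set_joints(angles): joint-space move.
- gripper_to(opening, f_grip=None): finger opening in m; f_grip is the grip in N (None keeps the last); returns when the fingers have stopped.
- hold(seconds).
- inverse_kinematics(position, orientation): joint angles nearest the present ones, or None.
- observe(): the state.
- get_image(name): name is "scene" or "side" or "wrist"; returns (picture, depth): 420x560x3 uint8, red, green, blue; 420x560 float32, m along the optical axis (not along the pixel's ray), 0 where there is no reading.
- get_calibration(name): a dict with "intrinsics" (3x3 intrinsics, pixels), "world_from_camera" (4x4, takes a point from camera to world coordinates). Camera axes: x right, y down, z forward; pixel columns grow to the right and rows downward; lengths in m; the calibration is good to about 2 mm. A picture is of the moment at which its call begins: read the wrist's pose just before it. get_calibration takes no time and is no camera call; for the wrist camera it gives the pose at the moment of the call.
A pose or a line that the arm cannot do raises Unreachable and nothing moves.
- job_done(): hands the job in, once; it reports no verdict.
The state is a dict: "time_s": time; "q": joint angles; "joint_velocities": joint speeds; "joint_torque": joint torques, N m; "eef_pos": TCP position; "tcp_rot": TCP orientation; "ft_force": force on the tool from outside, world axes, zero at the start; "torque": the same for the moment, N m; "opening": finger opening in m.
Only numpy, scipy, OpenCV 4.12 (cv2) and the standard library are available. Lean on these libraries where they do the work, as an engineer would, in place of code of your own. Each camera call takes 0.05 s, during which the arm holds its last target.

TASK

The tape has run out on one of the two roll spindles: only the bare cardboard core is left under its red winged cap. Unscrew that cap anticlockwise, about two full turns, until the thread lets go, then lift it clear of the spindle and leave it standing upright, wings on top, inside the blue tray. Leave the cap of the spindle with the full roll alone.

Things in the scene. Friction and masses are not known exactly. Their poses are not given: they have to be found in the camera images.
- cap_grip (a point): Loose red winged cap, 80 g, 56 mm high. Round hub 47 mm wide, 34 mm high, open below. One straight upright wing, 108 mm long (frame's x), 10 mm thick (y), crosses the hub's top up to 56 mm above the underside; past the hub its two ears hang down to 10 mm. Point: on the axis in the wing, 45 mm above the underside, 11 mm above the hub's top; z up. Under 2 N sideways on an ear turns it.
- seat (a point): On the axis of the fixed stand with the bare core, where the cap's underside starts, 66 mm above the table; z up. Plug and brown core, 84 mm wide, end here. Threaded spindle, 34 mm thick, sticks up 29 mm. Right-hand thread, 7 mm rise a turn, 1.5 mm play: turned anticlockwise from above, the cap lets go after 2.0 turns, then rests loose 14 mm up; up to 0.4 turn more does no harm.
- tray_in (a point): Centre of the inner floor of the fixed blue square tray, 170 by 170 mm outside, walls 4 mm thick, rim 28 mm and floor 4 mm above the table; x and y along its sides, z up.
- full_cap (a joint): Angle in rad of the like red winged cap on the other stand, as high as the first, the one with the full tan roll of tape, 132 mm wide; 0 at the start, positive anticlockwise from above. To be left alone.
Things that resemble listed ones, but are neither listed nor needed, are in the scene too. There is more than one size of the part that bears cap_grip; the job needs the largest.

How it is judged:
By the outcome, as a careful person would: the job done as asked, in the order asked, and still so for the second after the job is handed in, with the robot touching nothing.
It also fails if it takes over 70 s, if anything falls off the work surface, if the arm or the gripper's body presses on something with over 40 N, if the wrist force passes 120 N, or if a joint passes its speed limit or range.

## Working session

There is one attempt and no reset: what is moved stays moved. The work goes in short steps, each a Python script; the robot and the scene stay as the last script left them, time stands still between calls to the robot, and variables do not carry over. Pictures are saved under pics/ and viewed, and the job is handed in when it is done.

```bash
ls; mkdir -p pics
python3 - <<'E'
from plant import *
import cv2,numpy as np
for n in ["scene","side","wrist"]:
    im,d=get_image(n); cv2.imwrite(f"pics/{n}0.png",im[:,:,::-1]); np.savez(f"pics/{n}0.npz",im=im,d=d,**get_calibration(n))
    print(n,np.round(get_calibration(n)["world_from_camera"],3).tolist())
print(observe())
E
```

```text
pics
scene [[0.278, 0.495, -0.823, 1.323], [0.96, -0.137, 0.242, -0.304], [0.007, -0.858, -0.514, 0.63], [0.0, 0.0, 0.0, 1.0]]
side [[-0.985, -0.133, 0.109, 0.41], [-0.173, 0.753, -0.635, 0.488], [0.002, -0.644, -0.765, 0.755], [0.0, 0.0, 0.0, 1.0]]
wrist [[0.316, -0.896, -0.311, 0.278], [-0.949, -0.299, -0.102, -0.566], [-0.001, 0.327, -0.945, 0.374], [0.0, 0.0, 0.0, 1.0]]
{'time_s': 0.15, 'q': array([-1.37610945e+00,  2.21085099e-01,  1.52730804e+00,  1.66088617e-05,
        1.39471257e+00, -1.26108632e-01]), 'joint_velocities': array([ 2.21099265e-03, -2.65812003e-03, -4.21083323e-03,  1.30366149e-03,
        6.83418588e-05,  2.78880922e-04]), 'joint_torque': array([ 5.70986431e-04, -4.97483611e+01, -3.89904249e+01, -2.83094496e-04,
        7.09390762e-03, -2.91574295e-06]), 'eef_pos': array([ 0.19698438, -0.59267004,  0.23044701]), 'tcp_rot': array([-1.70770885,  1.56928317,  1.75467639]), 'ft_force': array([0.42001332, 0.42977158, 0.33395685]), 'torque': array([-0.01921757, -0.0223969 ,  0.02234985]), 'opening': 0.08569763921191226}
```

View pics/scene0.png

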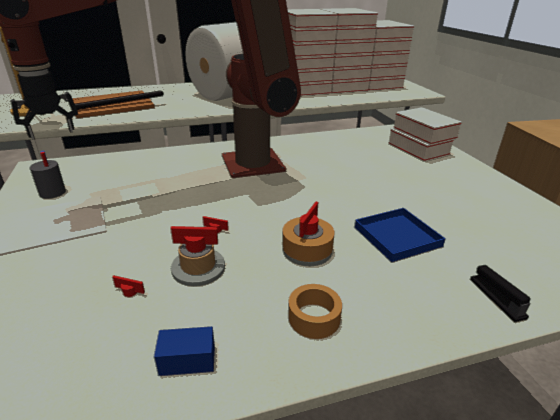

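View pics/side0.png

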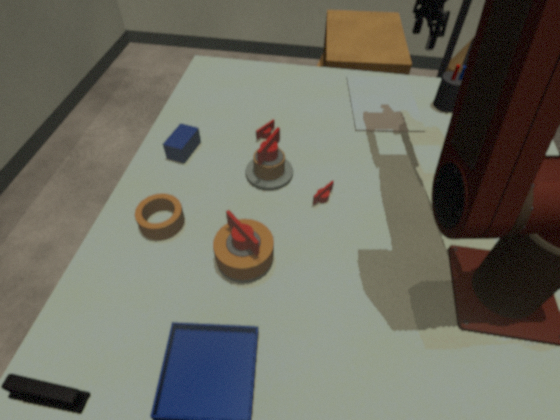

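View pics/wrist0.png

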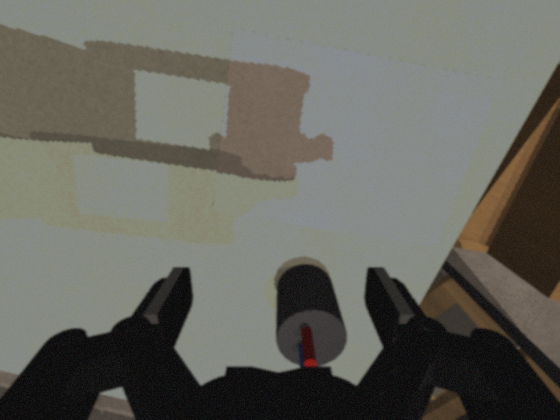

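The scene view shows the bare-core stand at about (197,258), with its cap wing at (195,236). The full roll is at (308,240) and the tray at (400,233). Two smaller decoy caps lie at (128,287) and (215,225). The side view shows the same layout.

```bash
cat > h.py <<'E'
import numpy as np,cv2
def pts(im,d,K,T,mask):
    v,u=np.nonzero(mask&(d>0)); z=d[v,u]
    p=np.c_[(u-K[0,2])/K[0,0]*z,(v-K[1,2])/K[1,1]*z,z]
    return p@T[:3,:3].T+T[:3,3],u,v
def red(im):
    i=im.astype(int); return (i[:,:,0]>100)&(i[:,:,1]<60)&(i[:,:,2]<60)
def blue(im):
    i=im.astype(int); return (i[:,:,2]>60)&(i[:,:,0]<60)&(i[:,:,2]>1.6*i[:,:,1])
E
python3 - <<'E'
from h import *
for n in ["scene","side"]:
    f=np.load(f"pics/{n}0.npz"); im,d,K,T=f["im"],f["d"],f["intrinsics"],f["world_from_camera"]
    for nm,m in (("red",red(im)),("blue",blue(im))):
        k,L,st,c=cv2.connectedComponentsWithStats(m.astype(np.uint8))
        for i in range(1,k):
            if st[i,4]<40: continue
            P,u,v=pts(im,d,K,T,L==i)
            if len(P)<20: continue
            print(n,nm,np.round(c[i]),st[i,4],"med",np.round(np.median(P,0),3),"lo",np.round(np.percentile(P,2,axis=0),3),"hi",np.round(np.percentile(P,98,axis=0),3))
            if nm=="red":
                Q=P[(P[:,2]>0.105)&(P[:,2]<.126)]
                if len(Q)>20:
                    r=cv2.minAreaRect(Q[:,:2].astype(np.float32)*1000); print("   wing",np.round(r[0]),np.round(r[1]),r[2],len(Q),Q[:,2].max())
            else:
                Q=P[P[:,2]<.4]
                r=cv2.minAreaRect(Q[:,:2].astype(np.float32)*1000); print("   rect",np.round(r[0]),np.round(r[1]),r[2])
E
```

```text
scene red [229. 156.] 75 med [-0.056 -0.077  0.013] lo [-0.093 -0.097  0.01 ] hi [-0.021 -0.056  0.015]
scene red [308. 213.] 92 med [0.567 0.001 0.122] lo [ 0.527 -0.024  0.1  ] hi [0.601 0.042 0.124]
   wing [563.   9.] [  9. 101.] 48.022159576416016 83 0.12378382382148212
scene red [313. 220.] 60 med [0.571 0.021 0.1  ] lo [0.533 0.004 0.071] hi [0.584 0.047 0.102]
scene red [200. 227.] 149 med [ 0.557 -0.246  0.121] lo [ 0.401 -0.314  0.023] hi [ 0.576 -0.198  0.124]
   wing [ 560. -269.] [102.  11.] 73.56871795654297 111 0.12399512906033305
scene red [193. 238.] 87 med [ 0.568 -0.273  0.1  ] lo [ 0.555 -0.291  0.098] hi [ 0.579 -0.253  0.102]
scene red [127. 279.] 58 med [ 0.6   -0.427  0.039] lo [ 0.58  -0.456  0.037] hi [ 0.618 -0.398  0.042]
scene red [126. 287.] 58 med [ 0.605 -0.433  0.024] lo [ 0.591 -0.445  0.019] hi [ 0.614 -0.419  0.026]
scene blue [398. 234.] 1654 med [0.565 0.276 0.005] lo [0.488 0.189 0.002] hi [0.655 0.352 0.029]
   rect [571. 269.] [172. 171.] 6.985337257385254
scene blue [184. 342.] 1451 med [ 0.818 -0.321  0.055] lo [ 0.785 -0.367  0.053] hi [ 0.
[... 315 characters left out ...]
097] hi [ 0.556 -0.248  0.104]
side red [325. 194.] 41 med [ 0.399 -0.196  0.025] lo [ 0.392 -0.211  0.022] hi [ 0.408 -0.187  0.028]
side red [244. 229.] 167 med [0.551 0.016 0.121] lo [ 0.525 -0.014  0.099] hi [0.593 0.045 0.124]
   wing [558.  14.] [ 9. 97.] 48.275577545166016 145 0.12537425432857774
side red [238. 235.] 126 med [0.569 0.022 0.1  ] lo [0.552 0.003 0.096] hi [0.583 0.032 0.102]
side blue [182. 133.] 58 med [ 0.816 -0.326  0.056] lo [ 0.794 -0.359  0.054] hi [ 0.828 -0.307  0.058]
   rect [ 819. -333.] [36. 56.] 20.39313316345215
side blue [204. 379.] 6704 med [0.576 0.285 0.004] lo [0.496 0.201 0.002] hi [0.646 0.355 0.028]
   rect [569. 273.] [165. 163.] 7.522968292236328
```

Both views agree to within a few mm. The cap axis is near (0.559,-0.267) with the wing at about 73° and its top at 0.122 as expected. The tray centre is near (0.570,0.271), rotated 7°. Next I'll move above the cap and refine with the wrist camera.

```bash
cat >> h.py <<'E'
from scipy.spatial.transform import Rotation as Ro
import warnings; warnings.filterwarnings("ignore")
def rpy(yaw):  # yaw: direction of jaw axis (tool y), tool down
    x=np.array([0,0,-1.]);y=np.array([np.cos(yaw),np.sin(yaw),0]);
    return Ro.from_matrix(np.c_[x,y,np.cross(x,y)]).as_euler('xyz')
E
python3 - <<'E'
from h import *
from plant import *
for yd in (-17,163,73):
    q=inverse_kinematics([.559,-.267,.24],rpy(np.radians(yd))); print(yd,None if q is None else np.round(q,3))
o=observe(); print(Ro.from_euler('xyz',o["tcp_rot"]).as_matrix().round(3))
E
```

```text
-17 [-0.573  0.202  1.532  0.     1.408 -0.276]
163 None
73 [-0.573  0.202  1.532  0.     1.408 -1.847]
[[-0.     0.315 -0.949]
 [ 0.001 -0.949 -0.315]
 [-1.    -0.001 -0.   ]]
```

Run:
```python
from h import *
from plant import *
t=observe()["time_s"]
movep([.559,-.267,.23],rpy(np.radians(-17)))
print(observe()["time_s"]-t, observe()["eef_pos"],observe()["q"])
c=get_calibration("wrist"); im,d=get_image("wrist")
cv2.imwrite("pics/w1.png",im[:,:,::-1]); np.savez("pics/w1.npz",im=im,d=d,**c)
K,T=c["intrinsics"],c["world_from_camera"]
m=red(im)
k,L,st,cc=cv2.connectedComponentsWithStats(m.astype(np.uint8))
for i in range(1,k):
    if st[i,4]<60: continue
    P,u,v=pts(im,d,K,T,L==i)
    print(cc[i].round(),st[i].tolist(),np.median(P,0).round(3))
    Q=P[(P[:,2]>.112)&(P[:,2]<.13)]
    if len(Q)>50:
        r=cv2.minAreaRect(Q[:,:2].astype(np.float32)*1000); print("  wing",np.round(r[0],1),np.round(r[1]),r[2],len(Q),np.median(Q[:,2]))
```

```text
1.7750000000000001 [ 0.5585156  -0.26805654  0.2299758 ] [-5.74475363e-01  2.08336349e-01  1.54305692e+00 -4.05409826e-04
  1.39017299e+00 -2.76066020e-01]
[127. 167.] [121, 145, 12, 51, 318] [ 0.401 -0.202  0.04 ]
[142. 165.] [136, 152, 13, 25, 220] [ 0.414 -0.209  0.025]
[263. 213.] [255, 206, 16, 15, 126] [ 0.542 -0.28   0.101]
[275. 241.] [271, 223, 10, 36, 299] [ 0.547 -0.302  0.123]
  wing [ 547.  -301.3] [35.  8.] 72.47648620605469 298 0.1227199101653485
[345. 285.] [333, 263, 22, 48, 239] [ 0.604 -0.427  0.04 ]
[335. 279.] [329, 271, 14, 19, 147] [ 0.59  -0.422  0.025]
```

View pics/w1.png

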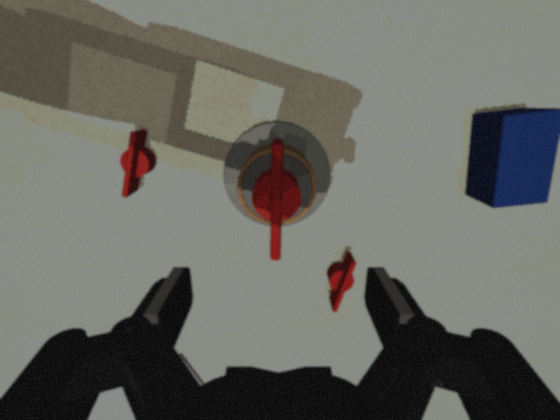

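The wing is centred at about (276,200) and runs vertically in the image. Its upper half is in shadow, so my mask cut it off. I'll switch to a ratio mask.

```bash
cat >> h.py <<'E'
def red2(im):
    i=cv2.GaussianBlur(im,(3,3),0).astype(int); return (i[:,:,0]>45)&(i[:,:,0]>2.2*i[:,:,1])&(i[:,:,0]>2.2*i[:,:,2])
E
python3 - <<'E'
from h import *
for n in ("w1","scene0","side0"):
    f=np.load(f"pics/{n}.npz"); im,d,K,T=f["im"],f["d"],f["intrinsics"],f["world_from_camera"]
    P,u,v=pts(im,d,K,T,red2(im))
    for c in ((.559,-.267),(.563,.012)):
        s=np.hypot(P[:,0]-c[0],P[:,1]-c[1])<.07
        for z0,z1 in((.114,.13),(.096,.106)):
            Q=P[s&(P[:,2]>z0)&(P[:,2]<z1)]
            if len(Q)<20: continue
            r=cv2.minAreaRect(Q[:,:2].astype(np.float32)*1000); print(n,z0,np.round(r[0],1),np.round(r[1]),round(r[2],1),len(Q),np.median(Q[:,2]).round(4))
E
```

```text
w1 0.114 [ 558.2 -268.2] [105.  10.] 72.6 1211 0.1225
w1 0.096 [ 556.8 -255.4] [45. 73.] 3.6 1257 0.1008
scene0 0.114 [ 560.2 -268.9] [102.  11.] 73.6 207 0.1199
scene0 0.096 [ 568.9 -272.4] [102.  23.] 72.1 222 0.1005
scene0 0.114 [564.9   8.2] [ 10. 102.] 47.7 113 0.1212
scene0 0.096 [567.9   8.1] [42. 88.] 70.3 125 0.1004
side0 0.114 [ 557.3 -265.5] [93. 10.] 71.3 98 0.1218
side0 0.096 [ 544.3 -266. ] [44. 18.] 74.3 76 0.1008
side0 0.114 [557.1  14. ] [ 9. 94.] 48.3 128 0.122
side0 0.096 [559.7  13.1] [41. 37.] 33.1 129 0.1005
```

```bash
cat >> h.py <<'E'
C=np.array([.5585,-.2675]); YAW0=np.radians(-17.4)
E
python3 - <<'E'
from h import *
from plant import *
R=rpy(YAW0)
t0=observe()["time_s"]
print(move_l([*C,.150],feed=.15,rotation=R))
print(move_l([*C,.1045],feed=.06,max_force=8)); o=observe(); print(o["eef_pos"],o["ft_force"])
gripper_to(0.0,f_grip=35); o=observe(); print(o["opening"],o["eef_pos"],o["ft_force"],o["q"],o["time_s"]-t0)
im,_=get_image("wrist"); cv2.imwrite("pics/w2.png",im[:,:,::-1])
im,_=get_image("scene"); cv2.imwrite("pics/s2.png",cv2.resize(im[180:330,90:290,::-1],None,fx=3,fy=3))
E
```

```text
False
False
[ 0.55878508 -0.26768013  0.10483809] [-0.03997928 -0.49236125  0.23559247]
0.00933411837565905 [ 0.55828354 -0.2674601   0.10458584] [-2.37841695  1.16581708  0.6235041 ] [-5.73992365e-01  3.23524735e-01  1.64998541e+00 -1.79449293e-04
  1.16855903e+00 -2.70278086e-01] 2.2666999999999997
```

View pics/s2.png

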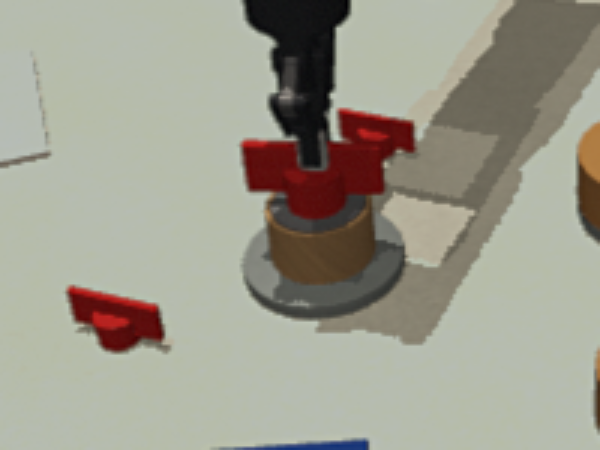

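The crop shows the fingers straddling the wing centrally, at about (312,160). Opening reads 9.3 mm, so the wing is held. First stroke next.

```bash
cat >> h.py <<'E'
from plant import *
def q_at(z,q6):
    q=np.array(inverse_kinematics([*C,z],observe()["tcp_rot"])); q[3]=observe()["q"][3]*0+q[3]; q[5]=q6; return q
def qz(z,q6):
    # joints 1-5 for a vertical tool at C, joint 6 free
    for y in np.radians(np.arange(-180,180,30)):
        q=inverse_kinematics([*C,z],rpy(YAW0+y))
        if q is not None and abs(q[3])<.3: q=np.array(q); q[5]=q6; return q
    raise RuntimeError
def rep(s=""):
    o=observe(); print(s,"t%.2f"%o["time_s"],"p",o["eef_pos"].round(4),"F",o["ft_force"].round(1),"M",o["torque"].round(2),"op %.4f q6 %.3f"%(o["opening"],o["q"][5]))
E
python3 - <<'E'
from h import *
q0=-.270; z=.1045
for q6 in (-1.4,-2.6):
    set_joints(qz(z+(q0-q6)/2/np.pi*.007,q6)); rep()
im,_=get_image("scene"); cv2.imwrite("pics/s3.png",cv2.resize(im[180:330,90:290,::-1],None,fx=3,fy=3))
E
```

```text
t5.39 p [ 0.5563 -0.2675  0.1049] F [-6.9 -0.5  1.9] M [-0.1   1.47 -0.  ] op 0.0091 q6 -1.401
 t6.50 p [ 0.5555 -0.2693  0.1063] F [-10.8  -4.9   2.3] M [-1.13  2.02 -0.03] op 0.0092 q6 -2.601
```

View pics/s3.png

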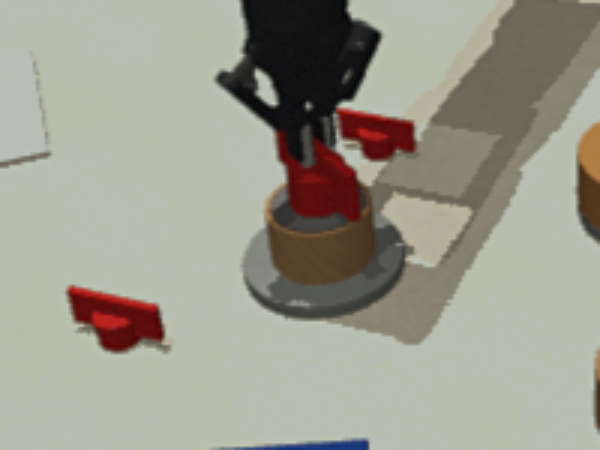

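The cap turns with the gripper. The growing 12 N side load shows my axis estimate is 2 mm or more off along the wing. I'll release, rewind half a turn while lifted, and measure the centre again.

```bash
cat >> h.py <<'E'
def look(name,c=None,z0=.112):
    cal=get_calibration("wrist"); im,d=get_image("wrist"); cv2.imwrite(f"pics/{name}.png",im[:,:,::-1])
    P,u,v=pts(im,d,cal["intrinsics"],cal["world_from_camera"],red2(im))
    c=C if c is None else c
    s=np.hypot(P[:,0]-c[0],P[:,1]-c[1])<.068
    zt=np.percentile(P[s,2],98); Q=P[s&(P[:,2]>zt-.009)]
    r=cv2.minAreaRect(Q[:,:2].astype(np.float32)*1000); print(name,np.round(r[0],1),np.round(r[1],1),round(r[2],1),len(Q),"top",zt.round(4))
    return r,P[s]
E
python3 - <<'E'
from h import *
gripper_to(.085); rep("open")
o=observe()
set_joints(qz(.135,-2.6)); rep()
set_joints(qz(.20,-2.6+np.pi)); rep()
hold(.1)
look("w4")
E
```

```text
open t7.27 p [ 0.5586 -0.2674  0.1071] F [ 0.2 -0.4  0.2] M [ 0.03  0.01 -0.  ] op 0.0850 q6 -2.600
 t7.52 p [ 0.5601 -0.2685  0.1374] F [-0.3 -0.1 -0.7] M [ 0.   -0.05  0.04] op 0.0848 q6 -2.600
 t10.17 p [ 0.5584 -0.2674  0.1998] F [ 0.5 -0.6  0.3] M [ 0.   -0.03 -0.07] op 0.0854 q6 0.541
w4 [ 559.3 -268.9] [82.  74.1] 65.3 1509 top 0.1255
```

View pics/w4.png

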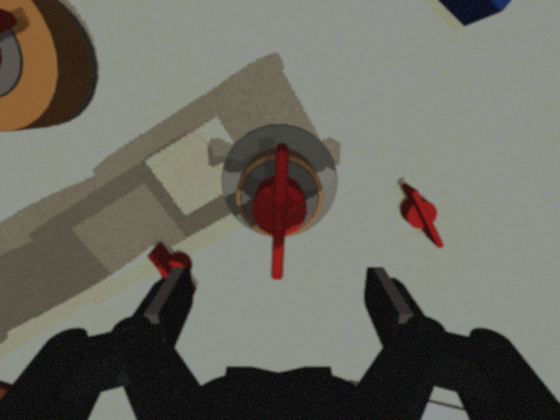

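The wing is centred at about (280,210) in the view, still aligned with the jaws. My rectangle fit picked up stray pixels, so I'll refit robustly.

```bash
cat >> h.py <<'E'
def look(name,c=None):
    cal=get_calibration("wrist"); im,d=get_image("wrist"); cv2.imwrite(f"pics/{name}.png",im[:,:,::-1]); np.savez(f"pics/{name}.npz",im=im,d=d,**cal)
    m=cv2.morphologyEx(red2(im).astype(np.uint8),cv2.MORPH_OPEN,np.ones((3,3),np.uint8))>0
    P,u,v=pts(im,d,cal["intrinsics"],cal["world_from_camera"],m)
    c=C if c is None else c
    s=np.hypot(P[:,0]-c[0],P[:,1]-c[1])<.068
    zt=np.percentile(P[s,2],90); Q=P[s&(abs(P[:,2]-zt)<.006)][:,:2]
    for _ in range(4):
        mu=np.median(Q,0); w,V=np.linalg.eigh(np.cov((Q-mu).T)); a=(Q-mu)@V[:,1]; b=(Q-mu)@V[:,0]
        Q=Q[(abs(b)<.008)]
    a=Q@V[:,1]; b=Q@V[:,0]
    lo,hi=np.percentile(a,[.5,99.5]); bl,bh=np.percentile(b,[1,99]); cen=V[:,1]*(lo+hi)/2+V[:,0]*(bl+bh)/2
    print(name,"cen",cen.round(4),"len",(hi-lo).round(4),"wid",(bh-bl).round(4),"ang",np.degrees(np.arctan2(V[1,1],V[0,1])).round(1),"top",zt.round(4),len(Q)); return cen
E
python3 - <<'E'
from h import *
look("w5"); rep()
E
```

```text
w5 cen [ 0.5591 -0.2689] len 0.1042 wid 0.0096 ang -156.2 top 0.1248 1501
 t10.37 p [ 0.5585 -0.2675  0.2   ] F [0.1 1.3 0.3] M [-0.    0.06 -0.02] op 0.0851 q6 0.541
```

```bash
sed -i 's/^C=.*/C=np.array([.5580,-.2688]); YAW0=np.radians(-17.4)/' h.py
cat >> h.py <<'E'
PITCH=.007/2/np.pi
def stroke(cum,qs,qe):
    zz=.1045+cum*PITCH
    set_joints(qz(zz+.03,qs)); set_joints(qz(zz,qs)); hold(.1); rep("down"); gripper_to(0,f_grip=35); rep("grip")
    for f in (.5,1):
        q6=qs+(qe-qs)*f; set_joints(qz(zz+(qs-q6)*PITCH,q6)); rep("turn")
    return cum+qs-qe
E
python3 - <<'E'
from h import *
cum=stroke(2.33,-2.6+np.pi,-2.6); print(cum)
im,_=get_image("scene"); cv2.imwrite("pics/s6.png",cv2.resize(im[180:330,90:290,::-1],None,fx=3,fy=3))
E
```

```text
down t11.07 p [ 0.5591 -0.2695  0.1096] F [-0.2  1.5 -0.3] M [-0.03  0.01  0.05] op 0.0852 q6 0.542
grip t11.75 p [ 0.5581 -0.2689  0.1073] F [-0.3  0.1  1.2] M [0.01 0.05 0.01] op 0.0091 q6 0.542
turn t13.15 p [ 0.5571 -0.2685  0.109 ] F [-4.3  0.8  4.1] M [ 0.34  0.88 -0.04] op 0.0089 q6 -1.030
turn t14.55 p [ 0.5563 -0.2696  0.1107] F [-7.1 -2.   4.9] M [-0.38  1.37  0.01] op 0.0092 q6 -2.600
5.471592653589793
```

View pics/s6.png

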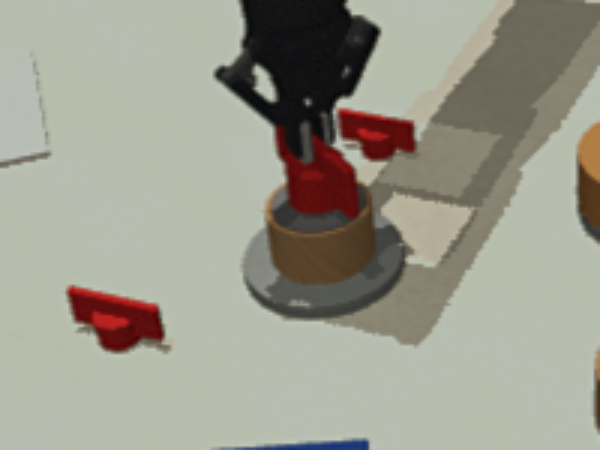

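The wing turned half a turn again and the side load fell to 7 N. The residual puts the axis about 1.2 mm toward -x, so I'll correct that and continue.

```bash
sed -i 's/^C=.*/C=np.array([.5567,-.2694]); YAW0=np.radians(-17.4)/' h.py
cat >> h.py <<'E'
def rewind(cum,qe,qs):
    zz=.1045+cum*PITCH
    gripper_to(.085); set_joints(qz(zz+.03,qe)); set_joints(qz(zz+.03,qs))
E
python3 - <<'E'
from h import *
cum=5.4716; e=-2.6; s=e+np.pi
rewind(cum,e,s); cum=stroke(cum,s,e)
print(cum)
im,_=get_image("scene"); cv2.imwrite("pics/s7.png",cv2.resize(im[180:330,90:290,::-1],None,fx=3,fy=3))
E
```

```text
down t18.82 p [ 0.5568 -0.2695  0.1112] F [-0.2  0.3  0.5] M [-0.03 -0.01  0.02] op 0.0851 q6 0.542
grip t19.49 p [ 0.5568 -0.2695  0.1108] F [-0.8  0.4  2.3] M [ 0.03  0.03 -0.01] op 0.0089 q6 0.542
turn t20.89 p [ 0.5569 -0.2695  0.1126] F [ 0.1 -0.1  2.3] M [-0.08  0.   -0.02] op 0.0092 q6 -1.028
turn t22.29 p [ 0.5568 -0.2694  0.1143] F [ 0.7 -0.2  4.1] M [0.02 0.01 0.03] op 0.0089 q6 -2.599
8.613192653589792
```

View pics/s7.png

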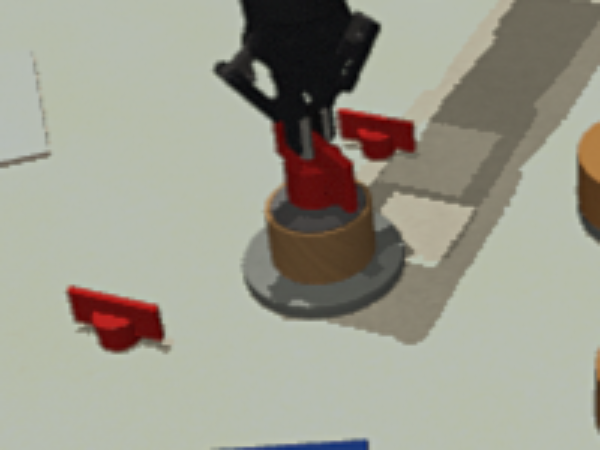

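The axis is now right, with side force under 1 N, and the wing rises as it turns. Two more strokes to about 2.2 turns in total.

Run:
```python
from h import *
cum=8.6132; e=-2.6; s=e+np.pi
rewind(cum,e,s); cum=stroke(cum,s,e)
rewind(cum,e,s); cum=stroke(cum,s,-1.5)
print(cum, cum/2/np.pi)
r=move_l([*C,.1045+cum*PITCH+.012],feed=.04,max_force=12); rep("lift %s"%r)
im,_=get_image("scene"); cv2.imwrite("pics/s8.png",cv2.resize(im[180:330,90:290,::-1],None,fx=3,fy=3))
```

```text
down t26.56 p [ 0.5568 -0.2694  0.1147] F [0.1 0.  0.3] M [-0.01 -0.03  0.02] op 0.0851 q6 0.542
grip t27.23 p [ 0.5568 -0.2695  0.1144] F [-0.3 -0.2  1.6] M [ 0.07 -0.04 -0.01] op 0.0090 q6 0.542
turn t28.63 p [ 0.5569 -0.2695  0.1161] F [0.2 0.1 3.6] M [ 0.02  0.05 -0.02] op 0.0088 q6 -1.028
turn t30.03 p [ 0.5568 -0.2695  0.1178] F [-0.6 -0.7  3.7] M [-0.01  0.08 -0.02] op 0.0089 q6 -2.599
down t34.25 p [ 0.5568 -0.2694  0.1182] F [ 0.4 -0.7  0.4] M [-0.03 -0.   -0.04] op 0.0848 q6 0.542
grip t34.92 p [ 0.5569 -0.2695  0.1179] F [ 0.  -0.7  1.6] M [ 0.02  0.07 -0.03] op 0.0090 q6 0.542
turn t35.88 p [ 0.5569 -0.2695  0.119 ] F [-0.5 -0.6  2. ] M [ 0.02  0.01 -0.04] op 0.0089 q6 -0.478
turn t36.84 p [ 0.5569 -0.2695  0.1201] F [0.5 0.3 2.4] M [-0.04  0.05 -0.05] op 0.0089 q6 -1.498
13.796385307179587 2.195762918438028
lift False t37.29 p [ 0.5567 -0.2695  0.1321] F [ 0.6  0.3 -0.7] M [ 0.    0.02 -0.05] op 0.0089 q6 -1.500
```

View pics/s8.png

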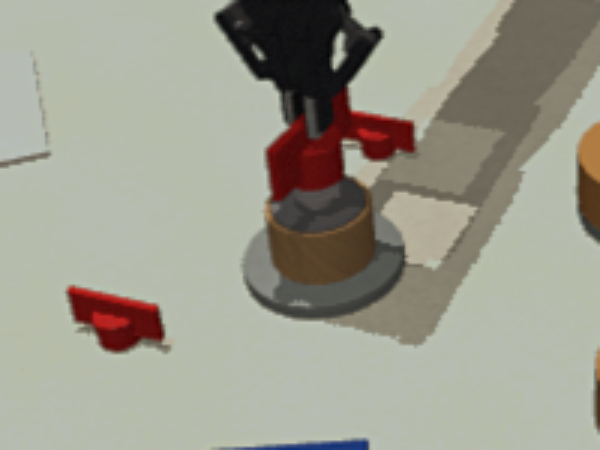

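The hub is clear of the thread: there was no resistance on the lift and the spindle shows below the hub at about (318,195). Next, carry it to the tray.

Run:
```python
from h import *
move_l([*C,.225],feed=.15); rep("up")
T=[.570,.271]
best=None
for y in np.radians(np.arange(0,360,15)):
    q=inverse_kinematics([*T,.21],rpy(y))
    if q is not None and abs(q[3])<.3 and (best is None or abs(q[5]+1.5)<abs(best[0][5]+1.5)): best=(np.array(q),y)
q,y=best; print(q.round(2)); set_joints(q); rep("over tray")
move_l([*T,.075],feed=.12,rotation=rpy(y)); rep()
r=move_l([*T,.036],feed=.025,max_force=4); rep("land %s"%r)
im,_=get_image("scene"); cv2.imwrite("pics/s9.png",cv2.resize(im[150:300,300:500,::-1],None,fx=3,fy=3))
```

```text
up t38.12 p [ 0.5562 -0.269   0.2238] F [-0.3  0.2 -0.9] M [-0.03 -0.02  0.04] op 0.0090 q6 -1.500
[ 0.32  0.25  1.53 -0.    1.36 -1.51]
over tray t40.07 p [0.5705 0.2699 0.21  ] F [ 0.9  0.1 -1. ] M [-0.02  0.03  0.06] op 0.0090 q6 -1.514
 t41.34 p [0.5708 0.2713 0.0762] F [ 0.7  0.1 -0.8] M [ 0.02 -0.02 -0.03] op 0.0090 q6 -1.514
land True t42.48 p [0.5701 0.271  0.0436] F [0.7 0.8 4. ] M [ 0.02 -0.08 -0.02] op 0.0089 q6 -1.514
```

View pics/s9.png

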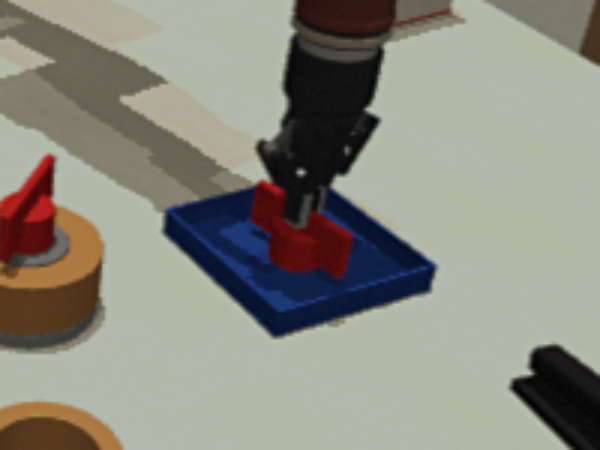

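The cap touched down at the expected height (43.6 mm against 42.5 mm), upright in the tray with the hub at about (295,255) in the crop. Release and retreat.

Run:
```python
from h import *
gripper_to(.06); rep("open")
o=observe()["eef_pos"]; move_l([o[0],o[1],.17],feed=.12); rep("up")
hold(.2); look("w10",np.array([.57,.271]))
for n,nm in (("scene","s10"),("side","d10")):
    im,d=get_image(n); cv2.imwrite(f"pics/{nm}.png",im[:,:,::-1])
    c=get_calibration(n); P,_,_=pts(im,d,c["intrinsics"],c["world_from_camera"],red2(im))
    s=np.hypot(P[:,0]-.563,P[:,1]-.011)<.07; Q=P[s&(P[:,2]>.114)&(P[:,2]<.13)]
    r=cv2.minAreaRect(Q[:,:2].astype(np.float32)*1000); print(n,"fullcap",r)
    s=np.hypot(P[:,0]-.57,P[:,1]-.271)<.07; Q=P[s]; print("tray cap z",np.percentile(Q[:,2],[5,95]).round(4))
```

```text
open t43.08 p [0.5687 0.2706 0.0423] F [0.4 0.6 0. ] M [-0.03 -0.03 -0.01] op 0.0598 q6 -1.514
up t44.29 p [0.5681 0.2703 0.1688] F [ 0.3 -0.6  0. ] M [-0.    0.02 -0.01] op 0.0599 q6 -1.514
w10 cen [0.5701 0.2709] len 0.1053 wid 0.0097 ang -165.1 top 0.0609 1223
scene fullcap ((563.9666137695312, 9.386260986328125), (9.753829956054688, 103.84016418457031), 47.623756408691406)
tray cap z [0.0146 0.0608]
side fullcap ((528.0521240234375, 41.8352165222168), (6.603211402893066, 14.768193244934082), 55.108642578125)
tray cap z [0.0272 0.0608]
```

View pics/s10.png

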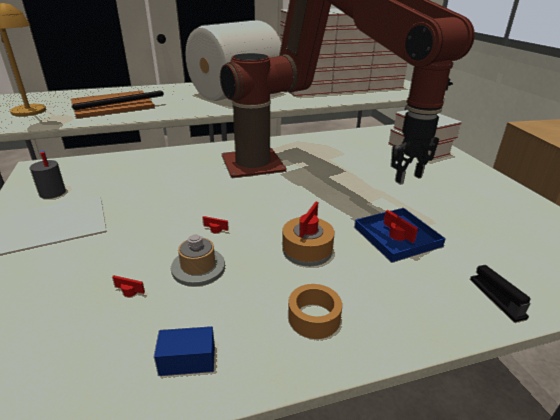

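View pics/w10.png

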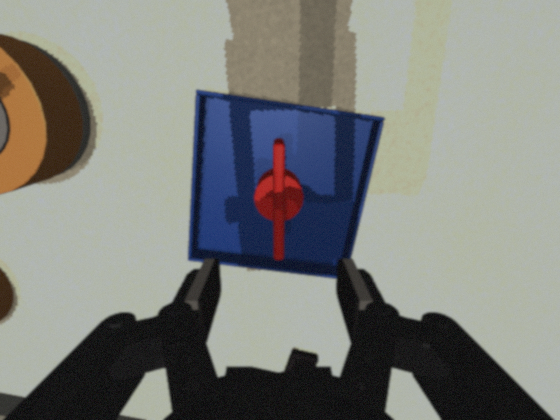

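The scene view shows the spindle bare at (195,240) and the cap upright in the tray at (400,228). The full cap's wing is unmoved at 47.6° (47.7° before). The wrist view shows the cap central in the tray with its top at 0.061 (expected 0.060), and nothing is touching it.

```bash
python3 -c "
from plant import *
job_done(); print(observe()['time_s'])"
```

```text
the job is handed in; nothing more can be done
the job is handed in; nothing more can be done
```

The cap from the bare-core spindle is off and standing upright, wings on top, in the blue tray. I handed the job in at about 44.5 s of the 70 s allowed.

**What I did:** I unscrewed the cap anticlockwise by about 2.2 turns in five regrasped strokes. It lifted off without resistance. I then set it down at the tray centre and backed the gripper off.

**Last checks:**
- **Cap in tray:** it is centred at (0.570, 0.271). Its top is at 61 mm, against the 60 mm expected.
- **Full-roll cap:** its wing is at 47.6°, against 47.7° at the start, so it was left alone. This rests on the scene camera only; the side camera's last reading of it caught too few points to use, apparently because the arm was in the way.
- **Rest of the scene:** the scene picture shows nothing fallen off the table and nothing touching the cap.

**What disagreed:** my first estimate of the cap's axis was about 2.6 mm off. That put up to 12 N of side force on the gripper in the first stroke and 7 N in the second. After I corrected it, side force stayed at about 1 N or less.

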